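# Hold a rack bracket against the sprung stop

### The job

Pick the T-shaped aluminium bracket out of the parts crate and, as a third hand for the colleague who will drive its screws, hold it upright in the air in front of the jig's sprung stop plate, its flange flat on the plate and centred on it both sideways and in height. Push the plate gently back until its pointer stands midway between the two black marks on the scale rail, never driving it to the end of its travel, keep that push steady for a good two seconds, and finish while still holding and pushing. Leave the other parts in the crate, and do not disturb the jars and the bottle standing on the bench.

Things in the scene. Friction and masses are not known exactly. Their poses are not given: they have to be found in the camera images.
- crate: open dark steel crate fixed to the bench, 200 (its x) by 360 (its y) by 40 mm high, walls and floor 5 mm. Origin: centre of its underside, z up. Bracket, angle and bar stand in it, in any order, about 100 mm apart along its y; near its long walls lie two steel washers (26 mm across, 5 mm high) and a brass spacer (18 mm across, 12 mm high).
- bracket: the target: plain aluminium bracket, T-shaped seen from above, 44 mm tall, standing on its end in the crate, about 0.14 kg. Origin: under the rib's centre line, on the underside; z up. Flange: 50 mm wide (x), y from -30 to -22 mm; its flat outer face looks to -y. Rib: 14 mm thick (x), y from -22 to +36 mm. A screw hole near each side edge of the flange.
- bracket_face (a point): centre of the flange's flat outer face (bracket x 0, y -30 mm, 22 mm above the underside); axes as the bracket's, the face looks to -y
- bracket_grip (a point): a good place to grip the rib from above, across its 14 mm thickness (fingers closing along the bracket's x): bracket x 0, y +10 mm, 30 mm above the underside
- angle: another part, to be left in the crate: aluminium L-shaped angle, legs 50 and 58 mm long, 8 mm thick, 44 mm tall. Origin on the underside between the legs, z up.
- bar: another part, to be left in the crate: plain straight aluminium bar 60 (x) by 14 (y) by 44 mm tall. Origin: centre of the underside, z up.
- jig: grey assembly jig fixed to the bench. Origin: on the bench under the centre of the stop plate's face at rest; z up. The stop is pushed to the jig's -y; a part comes from the +y side. Bed: 160 mm (x), y from -130 to +80 mm, 12 mm high. Spring block behind the plate: 110 mm wide, y from -80 to -50 mm, top at 88 mm above the bench.
- stop_face (a point): centre of the flat front face of the sprung steel stop plate, 60 mm above the bench (48 mm above the jig's bed); it moves with the plate. Axes as the jig's: the face looks to +y and is pushed to -y. The plate is 90 wide (x), 60 tall (z, from 30 to 90 mm above the bench), 10 mm thick, and carries a dark pointer that reaches over the scale rail from its +x edge, 5 mm behind the face.
- scale (a point): middle of the top of the jig's aluminium scale rail between its two black marks, 72 mm above the bench, at jig x +67, y -23 mm. The rail is 14 wide (x) and runs y from -65 to +15 mm; the marks lie across it 8 mm either side of this point. Axes as the jig's.
- stop (a joint): how far the stop plate has been pushed back (m): 0 at rest, 0.036 at the end of its travel. The pointer is on the first black mark at 0.010 and on the second at 0.026. Springs: 3 N at rest, growing by 0.35 N per mm (6.5 N at the first mark, 9.3 N midway, 12.1 N at the second).
- jar_a: clear glass jar with white screw cap, 60 mm across, 65 mm tall, standing upright on the bench near the work. A bystander: do not disturb. Origin: centre of its underside, z up.
- jar_b: jar with purple content and white screw cap, 60 mm across, 65 mm tall, standing upright on the bench near the work. A bystander: do not disturb. Origin: centre of its underside, z up.
- dropper: black bottle, 36 mm across, 100 mm tall, standing upright on the bench near the work. A bystander: do not disturb. Origin: centre of its underside, z up.
There are look-alikes about, which are no part of the job. What is shaped like the bracket but orange is not meant.

How it is judged:
On the way, in this order (a step that is already met when the one before it is completed fails the run):
1. the bracket is lifted clear of the crate in the fingers (z of bracket in the frame of crate above 0.05 m and contact force between the fingers and bracket above 2 N), for 0.2 s.
2. the flange is pressed flat and centred on the stop plate, pointer between the marks, steadily for 1.8 s (value of joint stop between 0.01 and 0.026 m and contact force between bracket and jig between 5.5 and 13.5 N and x of bracket_face in the frame of stop_face between -0.013 and 0.013 m and y of bracket_face in the frame of stop_face between -0.004 and 0.004 m and z of bracket_face in the frame of stop_face between -0.013 and 0.013 m and angle between the y axis of bracket_face and the y axis of stop_face, either way round below 0.12 rad and angle between the z axis of bracket_face and the z axis of stop_face, either way round below 0.12 rad and contact force between the fingers and bracket above 2 N and linear speed of bracket below 0.02 m/s), for 1.8 s.
At the end, for the whole second after the job is handed in: Fingers hold the bracket still; flange presses the plate with 5.5-13.5 N, joint 0.010-0.026, centred within 13 mm sideways and in height, flush within 4 mm and 0.12 rad, upright within 0.12 rad; angle and bar in the crate; jars and bottle within 40 mm of their start (all of step 2 and distance of each of jar_a, jar_b, dropper from where it was at the start of the episode below 0.04 m and x of angle in the frame of crate between -0.1 and 0.1 m and y of angle in the frame of crate between -0.18 and 0.18 m and height (world z) of each of angle, bar below 0.04 m and x of bar in the frame of crate between -0.1 and 0.1 m and y of bar in the frame of crate between -0.18 and 0.18 m); the arm keeps its last pose, push and grip.
It fails at once if the stop plate is driven to the end of its travel (value of joint stop above 0.035 m).
It fails at once if the angle or the bar is lifted out of the crate (height (world z) of any of angle, bar above 0.06 m).
It fails at once if a jar or the bottle is shifted by over 40 mm or tipped (distance of any of jar_a, jar_b, dropper from where it was at the start of the episode above 0.04 m or angle between any of jar_a, jar_b, dropper's own z axis and vertical above 0.5 rad).
It also fails if it takes over 48 s, if anything falls off the work surface, if the arm or the gripper's body presses on something with over 40 N, if the wrist force passes 120 N, or if a joint passes its speed limit or range.

### The arm

A 6-joint arm with a two-finger parallel gripper is mounted at the origin on the work surface. World frame = base frame: x ahead of the robot, y to its left, z up, the work surface at z = 0. Lengths are in m, angles in rad, forces in N, time in s.
With the tool pointing down it reaches from about 0.3 to 0.875 m from the base axis. Payload 6.4 kg.
Tool frame: the origin (TCP) lies midway between the tips of the shut fingers; the grasp point (between the pads) lies ctrl.tcp_to_grasp behind it (ctrl.tcp_to_grasp is the distance from the TCP to the grasp point, in m); z points along the fingers, y is the direction in which the jaws open and shut (so a half turn about z gives the same grasp; the last joint's range is limited). The gripper opens to 85 mm and grips with 20 to 120 N. Pads are 22 mm wide; open, the fingers measure 114 mm over their backs; the gripper's body (76 mm by 85 mm) begins 54 mm behind the grasp point. The pads swing forward as they close: fully open they stand 13 mm farther back than shut.
Start: joints at [0.912, 0.181, 1.607, -0, 1.354, -0.206], TCP at [0.252, 0.517, 0.231] pointing down, gripper open.
Joint ranges: [-2.99, 2.99], [-0.89, 2.07], [0.3, 2.58], [-1.14, 4.28], [0, 2.63], [-3.12, 3.12]. Speed limits (rad/s): [2.57, 2.57, 3.01, 3.14, 3.14, 3.14].

### API

Orientations are given as a unit quaternion [w, x, y, z].
In Python, from rig import ctrl gives the robot as it stands.
- The arm moves only by the tool move_arm, never from a script. Its argument "deltas" is a list of rows, each an object of numbers: "tx", "ty", "tz": the shift along the tool's x, y, z normalised to -1 to 1, where 1 is 0.2 m; "wx", "wy", "wz": the turn, a rotation vector about the tool's x, y, z normalised to -1 to 1, where 1 is 180 degrees. In form: [{"tx": .., "ty": .., "tz": .., "wx": .., "wy": .., "wz": ..}, ...]. A call has 1 to 12 rows; each row is the pose to reach, as a shift and turn from the pose commanded when the call began, along the tool's axes at that moment, turning the shorter way round; what a row does not reach only later rows make up. A row lasts 1/10 s, in which the tool goes at most 50 mm and 8.59 degrees, less where a joint would pass 70% of its speed; a pose out of reach is approached as far as the arm can. A call with a number of a shift or a turn outside -1 to 1 is refused whole. A call with a gripper value outside its range is refused whole. "grip" is the opening, from -1 (shut) to 1 (fully open), set as the call begins (left out, the last holds). The fingers move at their own pace and stop on an object; "newtons" is the grip in N (left out, the last holds). Time passes only in rows, so rows that repeat a pose let the fingers close. It gives the time, the measured TCP pose, the force and the opening at its end, in the units of the state.
- ctrl.state(): the state, without advancing time (a new reading comes with each control period).
- ctrl.grab_frame(name): name is "scene" or "side" or "wrist"; returns the picture (400x640x3 uint8, blue, green, red); there is no depth.
- ctrl.get_calibration(name): a dict with "intrinsics" (3x3 intrinsics, pixels), "xyz" and "attitude" of the camera in the world. Camera axes: x right, y down, z forward; pixel columns grow to the right and rows downward; lengths in m; the calibration is good to about 2 mm. The wrist camera is an equidistant fisheye: a pixel r from the principal point sees the ray r / f radians off the axis. A picture is of the moment at which its call begins: read the wrist's pose just before it. get_calibration takes no time and is no camera call; for the wrist camera it gives the pose at the moment of the call.
- ctrl.finish_job(): hands the job in, once; it reports no verdict.
Trained networks look in the newest picture that a camera, given by its name, has taken for a name from the list of things; names that differ only in an ending like _2 or _b are one class to them, and where a whole thing is asked for, a point or a joint stands for the part that bears it (a point fixed in the world has none). Each returns a list of dicts, best first, with "confidence" (0 to 1); they miss things now and then, are a little off and sometimes report something else, mostly with a low value. They report only what shows in the picture. A call takes as long as a camera call. They do not tell look-alikes from the thing itself.
- ctrl.regions_of(thing, camera): "region" (400x640 bool, what is visible of it) and "extent" ([left, top, width, height] in pixels, round what is visible of it).
The state is a dict: "t": time; "joints": joint angles; "joint_vel": joint speeds; "joint_torque": joint torques, N m; "eef_pos": TCP position; "tool_rot": TCP orientation; "force": force on the tool from outside, world axes, zero at the start; "moment": the same for the moment, N m; "grip_width": finger opening in m.
Only numpy, scipy, OpenCV 4.12 (cv2) and the standard library are available. Lean on these libraries where they do the work, as an engineer would, in place of code of your own. Each camera call takes 0.05 s, during which the arm holds its last target. There are 200 camera calls.

## Working session

There is one attempt and no reset: what is moved stays moved. The work goes in short steps, Python scripts to look and compute and a tool call to move; the robot and the scene stay as the last step left them, time stands still between calls to the robot, and variables do not carry over. Pictures are saved under pics/ and viewed, about 8 in all and at most 12, crops included, and the job is handed in when it is done.

Besides the shell and the picture viewer there is one more tool, called in YAML: its name, and indented under it one key for each argument. move_arm: Moves the arm, as the interface text tells. Its arguments: {"type":"object","properties":{"deltas":{"type":"array","items":{"type":"object","properties":{"tx":{"type":"number"},"ty":{"type":"number"},"tz":{"type":"number"},"wx":{"type":"number"},"wy":{"type":"number"},"wz":{"type":"number"}}}},"grip":{"type":"number"},"newtons":{"type":"number"}},"required":["deltas"]}

```bash
mkdir -p pics
python3 - <<'E'
from rig import ctrl
import cv2,numpy as np
ims=[]
for n in("scene","side","wrist"):
    im=ctrl.grab_frame(n); cv2.imwrite(f"pics/{n}0.png",im); 
    c=ctrl.get_calibration(n); print(n,c)
print(ctrl.state()); print(ctrl.tcp_to_grasp)
a=cv2.imread("pics/scene0.png");b=cv2.imread("pics/side0.png")
cv2.imwrite("pics/a0.png",cv2.resize(np.vstack([a,b]),(480*1,600)) )
E
```

```text
scene {'intrinsics': array([[432.90898278,   0.        , 326.88329944],
       [  0.        , 432.90898278, 197.54395662],
       [  0.        ,   0.        ,   1.        ]]), 'xyz': array([1.00703045, 0.77071238, 0.81285364]), 'attitude': array([-0.10381637,  0.23644782,  0.88162295, -0.39503869])}
side {'intrinsics': array([[372.34134293,   0.        , 322.2577022 ],
       [  0.        , 372.34134293, 196.81683975],
       [  0.        ,   0.        ,   1.        ]]), 'xyz': array([ 0.19472362, -0.61950303,  0.72579972]), 'attitude': array([-0.40748069,  0.87903037, -0.21983481,  0.11374428])}
wrist {'intrinsics': array([[309.70691629,   0.        , 319.20729329],
       [  0.        , 309.70691629, 195.19817751],
       [  0.        ,   0.        ,   1.        ]]), 'xyz': array([0.17867072, 0.55269183, 0.37216524]), 'attitude': array([0.13776412, 0.83630314, 0.52365799, 0.08602561])}
{'t': 0.15, 'joints': array([ 9.11670344e-01,  1.81387212e-01,  1.60777095e+00, -1.41412698e-07,
        1.35380603e+00, -2.06304503e-01]), 'joint_vel': array([ 7.86610675e-04,  4.46211864e-04, -2.30779825e-03,  4.04575883e-04,
       -1.83875957e-05,  9.61724429e-04]), 'joint_torque': array([ 3.88292244e-05, -4.45270121e+01, -3.51688457e+01, -4.96390658e-04,
        5.96630591e-03,  9.73816100e-05]), 'eef_pos': array([0.25128714, 0.51671442, 0.23058521]), 'tool_rot': array([-2.87506249e-04,  2.24481253e-01,  9.74478166e-01, -6.22591795e-04]), 'force': array([-0.42878772, -0.30851683, -0.15356035]), 'moment': array([-0.0069171 , -0.02697977, -0.02288139]), 'grip_width': 0.08540300595774818}
0.0187
```

View pics/scene0.png

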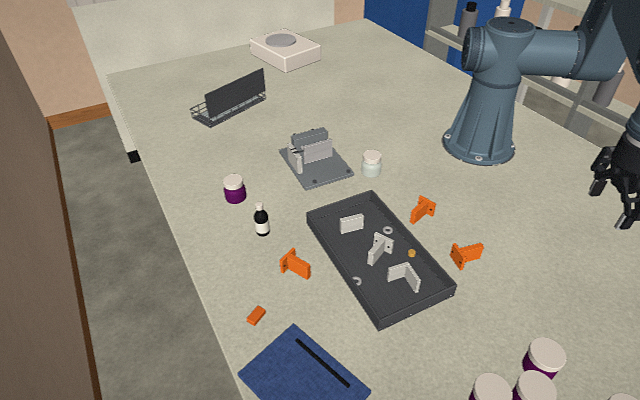

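View pics/side0.png

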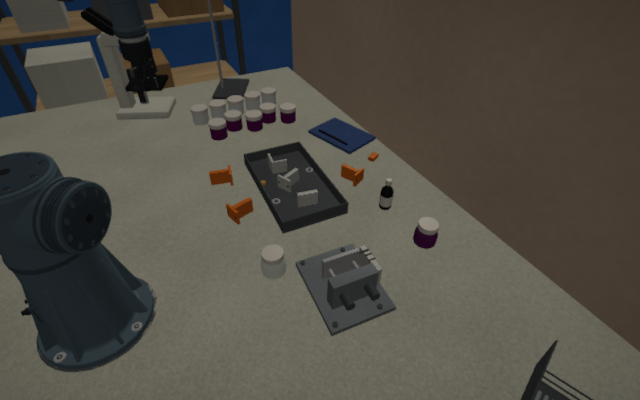

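Candidates: the aluminium bar at (351,224), the T at (380,248), the L at (405,277), and three orange T look-alikes at (424,208), (466,253) and (295,263). I choose the grey T at (380,248) and will check it in a close crop.

```bash
cat > h.py <<'E'
import cv2,numpy as np
from rig import ctrl
from scipy.spatial.transform import Rotation as R
from scipy.optimize import minimize
def cal(n):
    c=ctrl.get_calibration(n);q=c["attitude"]
    return c["intrinsics"],np.array(c["xyz"]),R.from_quat([q[1],q[2],q[3],q[0]]).as_matrix(),n
def proj(c,P):
    K,t,M,n=c;p=(np.atleast_2d(P)-t)@M
    if n=="wrist":
        r=np.hypot(p[:,0],p[:,1]);th=np.arctan2(r,p[:,2]);s=K[0,0]*th/np.maximum(r,1e-9)
        return np.c_[p[:,0]*s+K[0,2],p[:,1]*s+K[1,2]]
    return np.c_[p[:,0]/p[:,2]*K[0,0]+K[0,2],p[:,1]/p[:,2]*K[1,1]+K[1,2]]
def ray(c,uv,z):
    K,t,M,n=c;d=np.array([(uv[0]-K[0,2])/K[0,0],(uv[1]-K[1,2])/K[0,0],1.])
    if n=="wrist":
        r=np.hypot(d[0],d[1]);d=np.array([d[0]/r*np.sin(r),d[1]/r*np.sin(r),np.cos(r)])
    d=M@d;return t+d*(z-t[2])/d[2]
def box(x0,x1,y0,y1,z0,z1): return np.array([[x,y,z] for x in(x0,x1) for y in(y0,y1) for z in(z0,z1)])
BR=[box(-.025,.025,-.03,-.022,0,.044),box(-.007,.007,-.022,.036,0,.044)]
CR=[box(-.1,.1,-.18,.18,0,.04)]
JIG=[box(-.08,.08,-.13,.08,0,.012),box(-.045,.045,-.01,0,.03,.09),box(-.055,.055,-.08,-.05,.012,.088),box(.06,.074,-.065,.015,.012,.072)]
def place(B,p,z=0):
    c,s=np.cos(p[2]),np.sin(p[2]);return B@np.array([[c,s,0],[-s,c,0],[0,0,1]])+[p[0],p[1],z]
def mask(c,Bs,p,z=0):
    m=np.zeros((400,640),np.uint8)
    for B in Bs:
        h=cv2.convexHull(np.round(proj(c,place(B,p,z))*16).astype(np.int32)); cv2.fillConvexPoly(m,h,1,shift=4)
    return m>0
def iou(cs,regs,Bs,p,z=0):
    v=[]
    for c,r in zip(cs,regs):
        m=mask(c,Bs,p,z);v.append((m&r).sum()/max(1,(m|r).sum()))
    return np.mean(v)
def fit(cs,regs,Bs,xy,z=0,yaws=np.arange(-np.pi,np.pi,np.pi/8)):
    f=lambda p:-iou(cs,regs,Bs,p,z)
    best=[]
    for y in yaws:
        r=minimize(f,[*xy,y],method="Nelder-Mead",options=dict(initial_simplex=np.array([[*xy,y],[xy[0]+.02,xy[1],y],[xy[0],xy[1]+.02,y],[*xy,y+.3]]),maxiter=150))
        best.append((round(-r.fun,3),np.round(r.x,4)))
    return sorted(best,key=lambda b:-b[0])[:3]
E
python3 - <<'E'
from h import *
import pickle
cs=[cal("scene"),cal("side")]
out={}
for t in("bracket","crate","jig","jar_a","jar_b","dropper"):
    out[t]=[]
    for n in("scene","side"):
        r=ctrl.regions_of(t,n); out[t].append(r); print(t,n,[(round(q["confidence"],2),q["extent"]) for q in r])
pickle.dump(out,open("r.pkl","wb"))
b=[min(out["bracket"][i],key=lambda q:np.hypot(*(np.array(q["extent"][:2])+np.array(q["extent"][2:])/2-g)))["region"] for i,g in enumerate([(380,248),(288,180)])]
p0=ray(cs[0],(380,248),.03)
print("br",fit(cs,b,BR,p0[:2],.005))
print("cr",fit(cs,[out["crate"][i][0]["region"]|sum([q["region"] for q in out["bracket"][i][:0]],np.zeros((400,640),bool)) for i in(0,1)],CR,ray(cs[0],(380,258),.02)[:2]))
print("jig",fit(cs,[out["jig"][i][0]["region"] for i in(0,1)],JIG,ray(cs[0],(315,160),.02)[:2]))
for t in("jar_a","jar_b","dropper"):
    for i in(0,1):
        for q in out[t][i][:3]:
            l,tt,w,h=q["extent"];print(t,i,ray(cs[i],(l+w/2,tt+h*.9),0.005).round(3))
im=cv2.imread("pics/scene0.png");s=cv2.imread("pics/side0.png")
A=cv2.resize(im[115:335,270:470],None,fx=2,fy=2,interpolation=3);B=cv2.resize(s[140:330,235:415],None,fx=2.2,fy=2.2,interpolation=3)
H=max(len(A),len(B));pad=lambda x:cv2.copyMakeBorder(x,0,H-len(x),0,0,0)
cv2.imwrite("pics/c1.png",np.hstack([pad(A),pad(B)])[:600,:800])
E
```

```text
bracket scene [(0.98, [446.7, 246.2, 35.6, 26.1]), (0.97, [365.5, 233.5, 26.1, 32.1]), (0.95, [409.9, 197.0, 24.9, 27.1]), (0.66, [278.4, 247.5, 29.0, 33.1])]
bracket side [(0.84, [227.0, 196.4, 26.2, 28.5]), (0.76, [208.4, 169.8, 21.8, 15.3]), (0.74, [335.5, 163.5, 30.7, 20.8]), (0.57, [278.8, 172.2, 18.0, 19.2])]
crate scene [(0.7, [306.2, 189.0, 149.8, 137.3]), (0.2, [364.6, 233.6, 28.0, 32.5])]
crate side [(0.69, [243.3, 142.0, 110.2, 91.2])]
jig scene [(0.87, [279.1, 125.6, 71.8, 63.6]), (0.7, [222.6, 176.4, 21.8, 27.7])]
jig side [(0.71, [297.0, 242.4, 98.4, 96.3])]
jar_a scene [(0.78, [362.2, 149.8, 17.7, 29.5]), (0.64, [223.4, 175.7, 23.6, 25.0])]
jar_a side [(0.66, [259.9, 245.7, 29.5, 34.2]), (0.57, [414.6, 215.3, 24.3, 36.1])]
jar_b scene [(0.78, [362.2, 149.8, 17.7, 29.5]), (0.64, [223.4, 175.7, 23.6, 25.0])]
jar_b side [(0.66, [259.9, 245.7, 29.5, 34.2]), (0.57, [414.6, 215.3, 24.3, 36.1])]
dropper scene [(0.67, [250.5, 204.5, 19.6, 33.9])]
dropper side [(0.73, [379.7, 179.2, 10.4, 32.4]), (0.41, [293.8, 241.4, 105.3, 94.0])]
br [(np.float64(0.877), array([ 0.5595,  0.2287, -1.0852])), (np.float64(0.876), array([ 0.5593,  0.2286, -1.0814])), (np.float64(0.875), array([ 0.5593,  0.2288, -1.0836]))]
cr [(np.float64(0.833), array([ 0.5647,  0.2233, -3.203 ])), (np.float64(0.833), array([ 0.5648,  0.2239, -3.2041])), (np.float64(0.833), array([ 0.5647,  0.2235, -0.0602]))]
jig [(np.float64(0.964), array([ 0.5119, -0.1522, -0.0932])), (np.float64(0.963), array([ 0.5119, -0.1516, -0.0962])), (np.float64(0.962), array([ 0.5118, -0.1502, -0.0771]))]
jar_a 0 [ 0.399 -0.03   0.005]
jar_a 0 [ 0.782 -0.141  0.005]
jar_a 1 [ 0.377 -0.08   0.005]
jar_a 1 [ 0.764 -0.178  0.005]
jar_b 0 [ 0.399 -0.03   0.005]
jar_b 0 [ 0.782 -0.141  0.005]
jar_b 1 [ 0.377 -0.08   0.005]
jar_b 1 [ 0.764 -0.178  0.005]
dropper 0 [0.777 0.025 0.005]
dropper 1 [ 0.758 -0.001  0.005]
dropper 1 [ 0.46  -0.272  0.005]
```

View pics/c1.png

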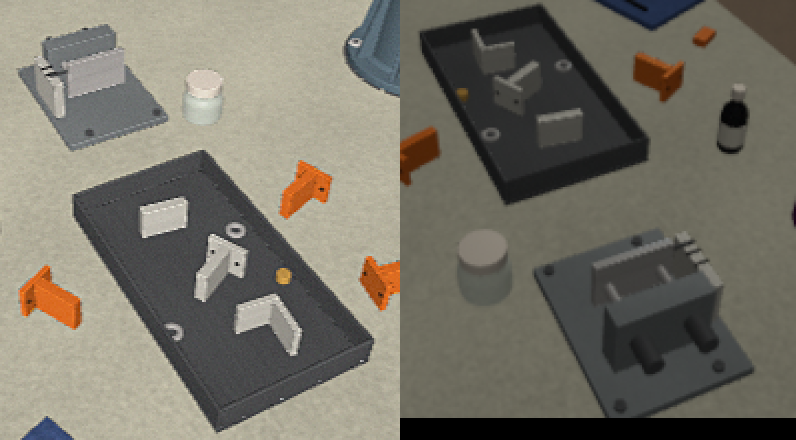

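The crop confirms the choice: the grey T (380,248 in scene, middle of the crate) with its flange towards the robot. The bar lies behind it and the L in front. The jig is clear, with the pointer and scale on its +x side. Next: move above the bracket.

```bash
cat >> h.py <<'E'
def plan(gx,gy,gz,yb):
    """grasp point world target, yb = world yaw of tool y axis (mod pi); prints normalised deltas"""
    s=ctrl.state();q=s["tool_rot"];M=R.from_quat([q[1],q[2],q[3],q[0]]).as_matrix()
    best=None
    for a in(yb,yb+np.pi):
        Y=np.array([np.cos(a),np.sin(a),0]);Z=np.array([0,0,-1.]);T=np.c_[np.cross(Y,Z),Y,Z]
        w=R.from_matrix(M.T@T).as_rotvec()
        j6=s["joints"][5]
        if best is None or np.linalg.norm(w)<np.linalg.norm(best[0]): best=(w,a)
    d=M.T@(np.array([gx,gy,gz-ctrl.tcp_to_grasp])-s["eef_pos"])
    print("t %.2f j6 %.2f  tx ty tz"%(s["t"],j6),(d/.2).round(4),"w",(best[0]/np.pi).round(4),"| dist",np.linalg.norm(d).round(3))
E
python3 - <<'E'
from h import *
plan(.5683,.2334,.16,-1.085)
E
```

```text
t 0.75 j6 -0.21  tx ty tz [-2.0447 -0.5828  0.4502] w [ 0.      0.     -0.2988] | dist 0.435
```

move_arm:
  deltas:
    - {"tx":-1,"ty":-0.29,"tz":0}
    - {"tx":-1,"ty":-0.29,"tz":0}
    - {"tx":-1,"ty":-0.29,"tz":0}
    - {"tx":-1,"ty":-0.29,"tz":0}
    - {"tx":-1,"ty":-0.29,"tz":0}
  grip: 0.1

```text
invalid input at $.deltas[0]: expected keys tx, ty, tz, wx, wy, wz
```

move_arm:
  deltas:
    - {"tx":-1,"ty":-0.29,"tz":0.45,"wz":-0.3}
    - {"tx":-1,"ty":-0.29,"tz":0.45,"wz":-0.3}
    - {"tx":-1,"ty":-0.29,"tz":0.45,"wz":-0.3}
    - {"tx":-1,"ty":-0.29,"tz":0.45,"wz":-0.3}
    - {"tx":-1,"ty":-0.29,"tz":0.45,"wz":-0.3}
    - {"tx":-1,"ty":-0.29,"tz":0.45,"wz":-0.3}
    - {"tx":-1,"ty":-0.29,"tz":0.45,"wz":-0.3}
    - {"tx":-1,"ty":-0.29,"tz":0.45,"wz":-0.3}
    - {"tx":-1,"ty":-0.29,"tz":0.45,"wz":-0.3}

```text
invalid input at $.deltas[0]: expected keys tx, ty, tz, wx, wy, wz
```

Run:
```python
from h import *
s=ctrl.state();print(s["grip_width"],s["eef_pos"],s["force"])
c=cal("wrist");im=ctrl.grab_frame("wrist")
r=ctrl.regions_of("bracket","wrist");print([(round(q["confidence"],2),q["extent"]) for q in r])
pr=proj(c,[.5595,.2287,.03])[0];print(pr)
b=min(r,key=lambda q:np.hypot(*(np.array(q["extent"][:2])+np.array(q["extent"][2:])/2-pr)))
# wrist masks with convex hull of projected corners; fine for small boxes
print(fit([c],[b["region"]],BR,(.5595,.2287),.005,yaws=[-1.3,-1.085,-.9]))
print(iou([c],[b["region"]],BR,(.5595,.2287,-1.085),.005))
m=mask(c,BR,(.5595,.2287,-1.085),.005).astype(np.uint8)
cn,_=cv2.findContours(m,0,1);cv2.drawContours(im,cn,-1,(0,0,255),1)
cn,_=cv2.findContours(b["region"].astype(np.uint8),0,1);cv2.drawContours(im,cn,-1,(0,255,0),1)
cv2.imwrite("pics/w1.png",im)
plan(.5683,.2334,.16,-1.085)
```

```text
0.08551729141878502 [0.25155551 0.51709611 0.23133991] [-0.35348607 -0.03646243  0.39389024]
[(0.91, [236.3, 267.8, 41.4, 56.0])]
[250.12639785 386.73242667]
[(np.float64(0.0), array([ 0.5595,  0.2287, -1.3   ])), (np.float64(0.0), array([ 0.5595,  0.2287, -1.085 ])), (np.float64(0.0), array([ 0.5595,  0.2287, -0.9   ]))]
0.0
t 0.85 j6 -0.21  tx ty tz [-2.0447 -0.5826  0.45  ] w [ 0.      0.     -0.2988] | dist 0.435
```

View pics/w1.png

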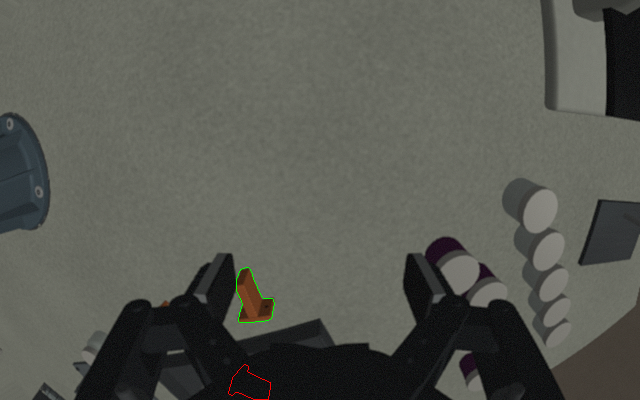

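The moves were refused because all six keys are needed, so the picture only shows an orange look-alike at (255,295) seen from the start pose. I'll move again with full rows.

move_arm:
  deltas:
    - {"tx":-1,"ty":-0.29,"tz":0,"wx":0,"wy":0,"wz":0}
    - {"tx":-1,"ty":-0.29,"tz":0,"wx":0,"wy":0,"wz":0}
    - {"tx":-1,"ty":-0.29,"tz":0,"wx":0,"wy":0,"wz":0}
    - {"tx":-1,"ty":-0.29,"tz":0,"wx":0,"wy":0,"wz":0}
    - {"tx":-1,"ty":-0.29,"tz":0,"wx":0,"wy":0,"wz":0}
  grip: 0.1

```text
t: 1.35
eef_pos: [0.4097, 0.374, 0.2315]
tool_rot: [0.001, 0.227, 0.974, -0.0]
force: [-0.0, 0.7, 0.3]
grip_width: 0.047
```

move_arm:
  deltas:
    - {"tx":-1,"ty":-0.29,"tz":0.45,"wx":0,"wy":0,"wz":-0.3}
    - {"tx":-1,"ty":-0.29,"tz":0.45,"wx":0,"wy":0,"wz":-0.3}
    - {"tx":-1,"ty":-0.29,"tz":0.45,"wx":0,"wy":0,"wz":-0.3}
    - {"tx":-1,"ty":-0.29,"tz":0.45,"wx":0,"wy":0,"wz":-0.3}
    - {"tx":-1,"ty":-0.29,"tz":0.45,"wx":0,"wy":0,"wz":-0.3}
    - {"tx":-1,"ty":-0.29,"tz":0.45,"wx":0,"wy":0,"wz":-0.3}
    - {"tx":-1,"ty":-0.29,"tz":0.45,"wx":0,"wy":0,"wz":-0.3}
    - {"tx":-1,"ty":-0.29,"tz":0.45,"wx":0,"wy":0,"wz":-0.3}
    - {"tx":-1,"ty":-0.29,"tz":0.45,"wx":0,"wy":0,"wz":-0.3}

```text
t: 2.25
eef_pos: [0.5603, 0.2383, 0.1413]
tool_rot: [-0.0, -0.242, 0.97, 0.0]
force: [-0.2, 0.1, 0.5]
grip_width: 0.0473
```

```bash
cat > look.py <<'E'
from h import *
import sys
s=ctrl.state();print(s["grip_width"],s["eef_pos"],s["force"])
c=cal("wrist");im=ctrl.grab_frame("wrist")
r=ctrl.regions_of("bracket","wrist");print([(round(q["confidence"],2),q["extent"]) for q in r])
pr=proj(c,[.5595,.2287,.03])[0];print(pr)
m=mask(c,BR,(.5595,.2287,-1.085),.005).astype(np.uint8)
cn,_=cv2.findContours(m,0,1);cv2.drawContours(im,cn,-1,(0,0,255),1)
if r:
    b=min(r,key=lambda q:np.hypot(*(np.array(q["extent"][:2])+np.array(q["extent"][2:])/2-pr)))
    print(fit([c],[b["region"]],BR,(.5595,.2287),.005,yaws=[-1.3,-1.085,-.9]))
    print(iou([c],[b["region"]],BR,(.5595,.2287,-1.085),.005))
    cn,_=cv2.findContours(b["region"].astype(np.uint8),0,1);cv2.drawContours(im,cn,-1,(0,255,0),1)
cv2.imwrite(sys.argv[1],im)
plan(.5683,.2334,.16,-1.085)
E
python3 look.py pics/w2.png
```

```text
0.04725212865079554 [0.56028287 0.23825319 0.14132033] [-0.20122887  0.11712776  0.45459361]
[(0.96, [283.4, 145.7, 62.6, 88.8]), (0.91, [467.2, 48.4, 80.8, 74.8]), (0.79, [332.4, 0.0, 17.6, 16.5]), (0.77, [154.5, 269.9, 68.3, 36.4])]
[310.68207049 184.48058321]
[(np.float64(0.901), array([ 0.5596,  0.2295, -1.155 ])), (np.float64(0.9), array([ 0.5596,  0.2295, -1.1507])), (np.float64(0.9), array([ 0.5596,  0.2298, -1.1502]))]
0.8361970217640321
t 2.35 j6 -1.85  tx ty tz [-0.0237 -0.0405  0.0009] w [-0.      0.0001  0.0011] | dist 0.009
```

View pics/w2.png

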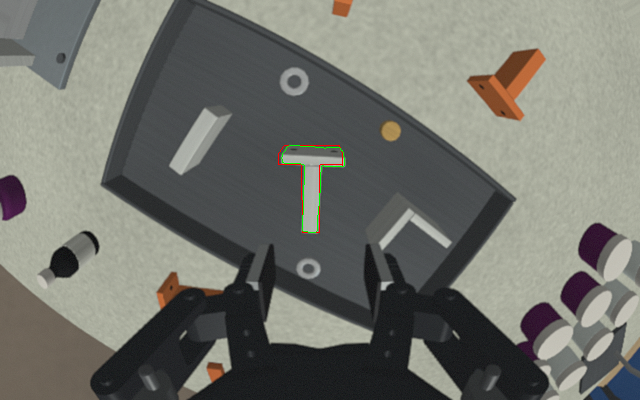

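The wrist view shows the fit (green) on the T at (312,190), the bar at (200,140), the L at (415,230) and the washers clear. Going on to the jig at this wrist angle would take joint 6 beyond its range, so I'll use the half-turned grasp.

move_arm:
  deltas:
    - {"tx":0,"ty":0,"tz":0,"wx":0,"wy":0,"wz":0.5}
    - {"tx":0,"ty":0,"tz":0,"wx":0,"wy":0,"wz":0.5}
    - {"tx":0,"ty":0,"tz":0,"wx":0,"wy":0,"wz":0.5}
    - {"tx":0,"ty":0,"tz":0,"wx":0,"wy":0,"wz":0.5}
    - {"tx":0,"ty":0,"tz":0,"wx":0,"wy":0,"wz":0.5}
    - {"tx":0,"ty":0,"tz":0,"wx":0,"wy":0,"wz":0.5}
    - {"tx":0,"ty":0,"tz":0,"wx":0,"wy":0,"wz":0.5}
    - {"tx":0,"ty":0,"tz":0,"wx":0,"wy":0,"wz":0.5}
    - {"tx":0,"ty":0,"tz":0,"wx":0,"wy":0,"wz":0.5}
    - {"tx":0,"ty":0,"tz":0,"wx":0,"wy":0,"wz":0.5}
    - {"tx":0,"ty":0,"tz":0,"wx":0,"wy":0,"wz":0.5}
    - {"tx":0,"ty":0,"tz":0,"wx":0,"wy":0,"wz":0.5}

```text
t: 3.55
eef_pos: [0.5604, 0.2381, 0.1415]
tool_rot: [0.0, 0.515, 0.857, 0.0]
force: [-0.1, 0.9, 0.1]
grip_width: 0.0466
```

move_arm:
  deltas:
    - {"tx":0,"ty":0,"tz":0,"wx":0,"wy":0,"wz":0.5}
    - {"tx":0,"ty":0,"tz":0,"wx":0,"wy":0,"wz":0.5}
    - {"tx":0,"ty":0,"tz":0,"wx":0,"wy":0,"wz":0.5}
    - {"tx":0,"ty":0,"tz":0,"wx":0,"wy":0,"wz":0.5}
    - {"tx":0,"ty":0,"tz":0,"wx":0,"wy":0,"wz":0.5}
    - {"tx":0,"ty":0,"tz":0,"wx":0,"wy":0,"wz":0.5}
    - {"tx":0,"ty":0,"tz":0,"wx":0,"wy":0,"wz":0.5}
    - {"tx":0,"ty":0,"tz":0,"wx":0,"wy":0,"wz":0.5}
    - {"tx":0,"ty":0,"tz":0,"wx":0,"wy":0,"wz":0.5}
    - {"tx":0,"ty":0,"tz":0,"wx":0,"wy":0,"wz":0.5}
    - {"tx":0,"ty":0,"tz":0,"wx":0,"wy":0,"wz":0.5}

```text
t: 4.65
eef_pos: [0.5604, 0.238, 0.1415]
tool_rot: [-0.0, 0.971, 0.241, 0.0]
force: [0.5, 0.1, -0.1]
grip_width: 0.0471
```

```bash
python3 look.py pics/w3.png; python3 -c "
from h import *
plan(.5687,.2336,.035,-1.153)"
```

```text
0.04710516369209154 [0.56040739 0.23804245 0.14145443] [ 0.49664031  0.12724218 -0.09399766]
[(0.88, [438.0, 25.1, 81.0, 52.9]), (0.79, [291.5, 310.9, 18.6, 32.8]), (0.75, [299.4, 154.0, 54.1, 84.8]), (0.69, [138.4, 245.8, 56.1, 71.2])]
[327.1297127  199.06786944]
[(np.float64(0.929), array([ 0.5609,  0.2302, -1.1209])), (np.float64(0.928), array([ 0.5603,  0.23  , -1.1302])), (np.float64(0.927), array([ 0.5603,  0.2301, -1.1328]))]
0.8449879435067172
t 4.75 j6 1.29  tx ty tz [0.0239 0.039  0.0006] w [ 0.     -0.0001  0.0017] | dist 0.009
t 4.75 j6 1.29  tx ty tz [0.026  0.0391 0.6256] w [ 0.     -0.0001  0.0233] | dist 0.125
```

move_arm:
  deltas:
    - {"tx":0.028,"ty":0.038,"tz":0,"wx":0,"wy":0,"wz":0.021}
    - {"tx":0.028,"ty":0.038,"tz":0.1,"wx":0,"wy":0,"wz":0.021}
    - {"tx":0.028,"ty":0.038,"tz":0.25,"wx":0,"wy":0,"wz":0.021}
    - {"tx":0.028,"ty":0.038,"tz":0.4,"wx":0,"wy":0,"wz":0.021}
    - {"tx":0.028,"ty":0.038,"tz":0.5,"wx":0,"wy":0,"wz":0.021}
    - {"tx":0.028,"ty":0.038,"tz":0.57,"wx":0,"wy":0,"wz":0.021}
    - {"tx":0.028,"ty":0.038,"tz":0.61,"wx":0,"wy":0,"wz":0.021}
    - {"tx":0.028,"ty":0.038,"tz":0.625,"wx":0,"wy":0,"wz":0.021}
    - {"tx":0.028,"ty":0.038,"tz":0.625,"wx":0,"wy":0,"wz":0.021}

```text
t: 5.65
eef_pos: [0.5694, 0.2338, 0.0167]
tool_rot: [0.0, 0.978, 0.211, 0.0]
force: [-0.5, -0.7, -0.6]
grip_width: 0.0466
```

move_arm:
  deltas:
    - {"tx":0,"ty":0,"tz":0,"wx":0,"wy":0,"wz":0}
    - {"tx":0,"ty":0,"tz":0,"wx":0,"wy":0,"wz":0}
    - {"tx":0,"ty":0,"tz":0,"wx":0,"wy":0,"wz":0}
    - {"tx":0,"ty":0,"tz":0,"wx":0,"wy":0,"wz":0}
    - {"tx":0,"ty":0,"tz":0,"wx":0,"wy":0,"wz":0}
    - {"tx":0,"ty":0,"tz":0,"wx":0,"wy":0,"wz":0}
    - {"tx":0,"ty":0,"tz":0,"wx":0,"wy":0,"wz":0}
    - {"tx":0,"ty":0,"tz":0,"wx":0,"wy":0,"wz":0}
  grip: -1
  newtons: 60

```text
t: 6.45
eef_pos: [0.5699, 0.234, 0.0175]
tool_rot: [-0.0, 0.978, 0.21, 0.001]
force: [-0.2, 0.1, 5.4]
grip_width: 0.0133
```

move_arm:
  deltas:
    - {"tx":0,"ty":0,"tz":-0.05,"wx":0,"wy":0,"wz":0}
    - {"tx":0,"ty":0,"tz":-0.15,"wx":0,"wy":0,"wz":0}
    - {"tx":0,"ty":0,"tz":-0.3,"wx":0,"wy":0,"wz":0}
    - {"tx":0,"ty":0,"tz":-0.45,"wx":0,"wy":0,"wz":0}
    - {"tx":0,"ty":0,"tz":-0.6,"wx":0,"wy":0,"wz":0}
    - {"tx":0,"ty":0,"tz":-0.7,"wx":0,"wy":0,"wz":0}
    - {"tx":0,"ty":0,"tz":-0.7,"wx":0,"wy":0,"wz":0}
    - {"tx":0,"ty":0,"tz":-0.7,"wx":0,"wy":0,"wz":0}

```text
t: 7.25
eef_pos: [0.5686, 0.2336, 0.1559]
tool_rot: [0.0, 0.978, 0.21, -0.0]
force: [-0.4, 0.1, -0.7]
grip_width: 0.0132
```

```bash
cat > look2.py <<'E'
from h import *
import sys
# bracket in hand: fit along-tool y offset etc. relative to tool, in bracket axes
s=ctrl.state();q=s["tool_rot"];M=R.from_quat([q[1],q[2],q[3],q[0]]).as_matrix();e=s["eef_pos"]
a=np.arctan2(M[1,1],M[0,1]);print("eef",e,"tool y yaw",a,"grip",s["grip_width"],"F",s["force"].round(1))
cs=[];regs=[]
for n in sys.argv[1:]:
    c=cal(n);im=ctrl.grab_frame(n);cv2.imwrite("pics/l_%s_%.1f.png"%(n,s["t"]),im)
    pr=proj(c,e)[0]
    r=ctrl.regions_of("bracket",n)
    if not r: print(n,"none");continue
    b=min(r,key=lambda q:np.hypot(*(np.array(q["extent"][:2])+np.array(q["extent"][2:])/2-pr)))
    print(n,pr.round(),b["extent"],b["confidence"]);cs.append(c);regs.append(b["region"])
    yaws=[a+k*np.pi for k in(0,1)]
    for z in(-.02,-.0165,-.0135,-.0105): print(n,"z",z,fit([c],[b["region"]],BR,e[:2],e[2]+z,yaws=yaws)[0])
E
python3 look2.py wrist
```

```text
eef [0.5686119  0.23358747 0.15590713] tool y yaw -1.14710091173764 grip 0.01322750895775882 F [-0.4  0.1 -0.7]
wrist [317. 260.] [300.5, 208.0, 38.9, 143.1] 0.58
wrist z -0.02 (np.float64(0.562), array([ 0.5557,  0.2271, -1.1599]))
wrist z -0.0165 (np.float64(0.54), array([ 0.5575,  0.2269, -1.1311]))
wrist z -0.0135 (np.float64(0.522), array([ 0.5581,  0.2286, -1.1755]))
wrist z -0.0105 (np.float64(0.5), array([ 0.5603,  0.2279, -1.1202]))
```

Run:
```python
from h import *
import glob
f=sorted(glob.glob("pics/l_wrist*"))[-1];cv2.imwrite("pics/v.png",cv2.imread(f)[80:320,180:460].repeat(2,0).repeat(2,1))
```

```text
(no output)
```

View pics/v.png

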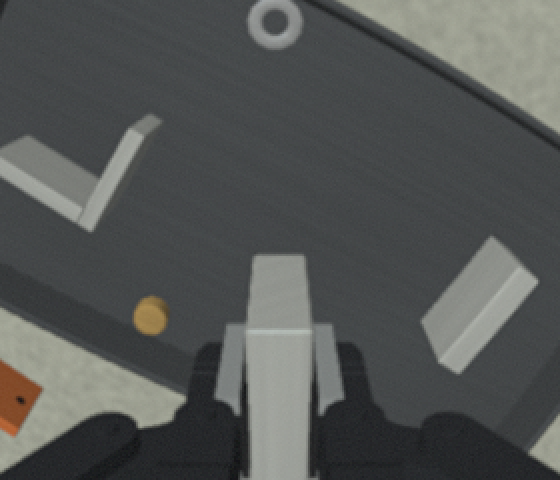

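The bracket is lifted and upright in the fingers, with the rib's end top edge at about (319,244). The L, bar, washer and spacer stayed in the crate.

Run:
```python
from h import *
c=cal("wrist");s=ctrl.state();e=s["eef_pos"];a=-1.147;Y=np.array([-np.sin(a),np.cos(a)]);X=np.array([np.cos(a),np.sin(a)])
for uv,dz in(((319.5,244.5),.032),((319.5,207.5),-.012)):
    p=ray(c,uv,e[2]+dz);print("y from TCP",(p[:2]-e[:2])@Y,"x",(p[:2]-e[:2])@X)
# refine jig yaw: wide initial starts
import pickle
o=pickle.load(open("r.pkl","rb"));cs=[cal("scene"),cal("side")];rg=[o["jig"][i][0]["region"] for i in(0,1)]
for i in(0,1): print(fit(cs[i:i+1],rg[i:i+1],JIG,(.512,-.152),yaws=[-.2,-.1,0]))
plan(.5192,-.0725,.175,-.09)
```

```text
y from TCP 0.026395120541626363 x 0.0011187474577998816
y from TCP 0.025176923147475872 x 0.0010863787378823755
[(np.float64(0.957), array([ 0.5113, -0.1519, -0.096 ])), (np.float64(0.957), array([ 0.5112, -0.1517, -0.096 ])), (np.float64(0.957), array([ 0.5111, -0.1517, -0.0974]))]
[(np.float64(0.977), array([ 0.5127, -0.1504, -0.0812])), (np.float64(0.977), array([ 0.5126, -0.1509, -0.0854])), (np.float64(0.977), array([ 0.5115, -0.15  , -0.0738]))]
t 7.35 j6 1.34  tx ty tz [-0.8497  1.2946 -0.0083] w [-0.0008  0.0008 -0.3365] | dist 0.31
```

move_arm:
  deltas:
    - {"tx":-0.1,"ty":0.15,"tz":0,"wx":0,"wy":0,"wz":0}
    - {"tx":-0.2,"ty":0.3,"tz":0,"wx":0,"wy":0,"wz":0}
    - {"tx":-0.32,"ty":0.48,"tz":0,"wx":0,"wy":0,"wz":0}
    - {"tx":-0.44,"ty":0.66,"tz":0,"wx":0,"wy":0,"wz":0}
    - {"tx":-0.54,"ty":0.82,"tz":0,"wx":0,"wy":0,"wz":0}
    - {"tx":-0.61,"ty":0.93,"tz":0,"wx":0,"wy":0,"wz":0}
    - {"tx":-0.61,"ty":0.93,"tz":0,"wx":0,"wy":0,"wz":0}

```text
t: 8.05
eef_pos: [0.5329, 0.0111, 0.1546]
tool_rot: [-0.0, 0.978, 0.208, -0.002]
force: [0.4, 0.4, -1.8]
grip_width: 0.0131
```

move_arm:
  deltas:
    - {"tx":-0.06,"ty":0.08,"tz":0,"wx":0,"wy":0,"wz":-0.04}
    - {"tx":-0.12,"ty":0.18,"tz":0,"wx":0,"wy":0,"wz":-0.08}
    - {"tx":-0.18,"ty":0.28,"tz":0,"wx":0,"wy":0,"wz":-0.12}
    - {"tx":-0.24,"ty":0.365,"tz":0,"wx":0,"wy":0,"wz":-0.16}
    - {"tx":-0.24,"ty":0.365,"tz":0,"wx":0,"wy":0,"wz":-0.2}
    - {"tx":-0.24,"ty":0.365,"tz":0,"wx":0,"wy":0,"wz":-0.24}
    - {"tx":-0.24,"ty":0.365,"tz":0,"wx":0,"wy":0,"wz":-0.28}
    - {"tx":-0.24,"ty":0.365,"tz":0,"wx":0,"wy":0,"wz":-0.32}
    - {"tx":-0.24,"ty":0.365,"tz":0,"wx":0,"wy":0,"wz":-0.3365}
    - {"tx":-0.24,"ty":0.365,"tz":0,"wx":0,"wy":0,"wz":-0.3365}

```text
t: 9.05
eef_pos: [0.5199, -0.0713, 0.1549]
tool_rot: [-0.001, 0.738, 0.675, -0.0]
force: [0.2, 0.8, -2.0]
grip_width: 0.0126
```

Run:
```python
from h import *
s=ctrl.state();print(s["joints"].round(2),s["eef_pos"],s["force"])
for n in("scene","side"): cv2.imwrite(f"pics/{n}2.png",ctrl.grab_frame(n))
plan(.5192,-.0725,.0687,-.09)
A=cv2.imread("pics/scene2.png")[100:220,260:400];B=cv2.imread("pics/side2.png")[190:340,230:410]
A=cv2.resize(A,(420,360),interpolation=3);B=cv2.resize(B,(380,317),interpolation=3);B=cv2.copyMakeBorder(B,0,43,0,0,0)
cv2.imwrite("pics/c2.png",np.hstack([A,B]))
```

```text
[-0.36  0.15  1.8   0.    1.19 -0.27] [ 0.5198875  -0.07127018  0.1549433 ] [ 0.19472222  0.84885673 -1.98178021]
t 9.15 j6 -0.27  tx ty tz [-0.0056 -0.0031  0.5267] w [-0.0005 -0.0002 -0.0003] | dist 0.105
```

View pics/c2.png

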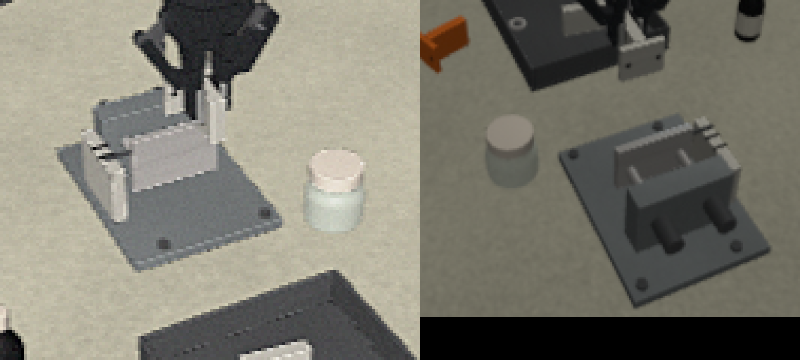

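The bracket hangs upright in front of and above the plate, flange facing it. The jar is clear at the side. I'll lower it now.

move_arm:
  deltas:
    - {"tx":-0.0056,"ty":-0.003,"tz":0.08,"wx":0,"wy":0,"wz":0}
    - {"tx":-0.0056,"ty":-0.003,"tz":0.2,"wx":0,"wy":0,"wz":0}
    - {"tx":-0.0056,"ty":-0.003,"tz":0.32,"wx":0,"wy":0,"wz":0}
    - {"tx":-0.0056,"ty":-0.003,"tz":0.42,"wx":0,"wy":0,"wz":0}
    - {"tx":-0.0056,"ty":-0.003,"tz":0.49,"wx":0,"wy":0,"wz":0}
    - {"tx":-0.0056,"ty":-0.003,"tz":0.525,"wx":0,"wy":0,"wz":0}
    - {"tx":-0.0056,"ty":-0.003,"tz":0.525,"wx":0,"wy":0,"wz":0}
    - {"tx":-0.0056,"ty":-0.003,"tz":0.525,"wx":0,"wy":0,"wz":0}

```text
t: 9.95
eef_pos: [0.5205, -0.0735, 0.052]
tool_rot: [0.0, 0.738, 0.675, 0.0]
force: [0.2, -0.8, -0.7]
grip_width: 0.0133
```

```bash
cat > ov.py <<'E'
from h import *
import sys
s=ctrl.state();q=s["tool_rot"];M=R.from_quat([q[1],q[2],q[3],q[0]]).as_matrix();e=s["eef_pos"]
a=np.arctan2(M[1,1],M[0,1]);a=(a+np.pi/2)%np.pi-np.pi/2
print(s["t"],"eef",e.round(4),"yaw",round(a,4),"F",s["force"].round(2),"tilt",M[:,2].round(3))
J=np.array([.512,-.152,-.09]);off=float(sys.argv[1]) if len(sys.argv)>1 else 0
Bp=np.array([e[0]+np.sin(a)*.010,e[1]-np.cos(a)*.010,a])
ims=[]
for n,(x,y,w,h),f in(("scene",(270,105,100,90),4),("side",(290,200,110,135),3.5)):
    c=cal(n);im=cv2.resize(ctrl.grab_frame(n)[y:y+h,x:x+w],None,fx=f,fy=f,interpolation=3)
    if off>=0:
      st=[box(-.045,.045,-.01-off,-off,.03,.09)]
      for Bs,p,z,col in((BR,Bp,e[2]-.012,(0,0,255)),(st,J,0,(0,255,0))):
        cn,_=cv2.findContours(mask(c,Bs,p,z).astype(np.uint8),0,1)
        cv2.drawContours(im,[((k-[x,y])*f+f/2).astype(np.int32) for k in cn],-1,col,1)
    ims.append(im)
H=max(map(len,ims));cv2.imwrite("pics/ov_%.1f.png"%s["t"],np.hstack([cv2.copyMakeBorder(i,0,H-len(i),0,0,0) for i in ims]));print("pics/ov_%.1f.png"%s["t"])
# face gap in jig frame
d=np.array([e[0]+np.sin(a)*.04,e[1]-np.cos(a)*.04])-J[:2];c_,s_=np.cos(J[2]),np.sin(J[2])
print("face in jig x,y,z",(c_*d[0]+s_*d[1]).round(4),(-s_*d[0]+c_*d[1]).round(4),(e[2]+.01-.06).round(4))
print("jig -y dir in tool axes",(M.T@np.array([s_,-c_,0])).round(3))
E
python3 ov.py; mv pics/ov_*.png pics/ov1.png
```

```text
9.95 eef [ 0.5205 -0.0735  0.052 ] yaw -0.0901 F [ 0.22 -0.78 -0.72] tilt [ 0.001 -0.    -1.   ]
pics/ov_9.9.png
face in jig x,y,z 0.0014 0.0389 0.002
jig -y dir in tool axes [-1.  0.  0.]
```

View pics/ov1.png

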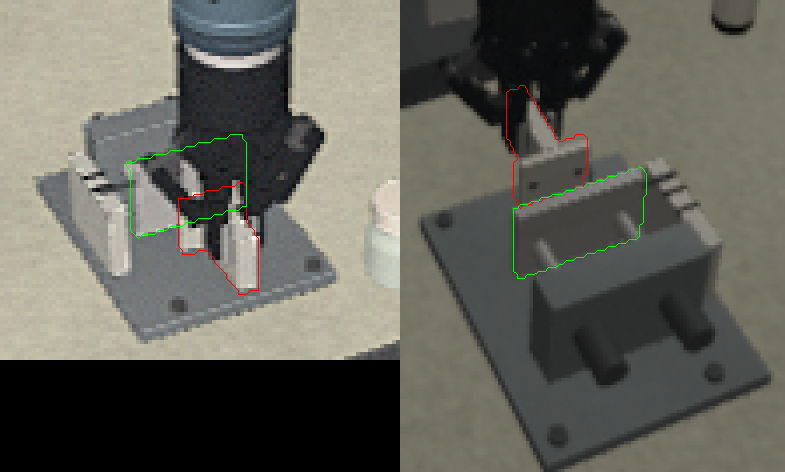

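Overlays of the plate (green) and bracket (red) match both views, and centring is within 2 mm. Next: approach to just short of contact, then push slowly.

move_arm:
  deltas:
    - {"tx":-0.04,"ty":0,"tz":0,"wx":0,"wy":0,"wz":0}
    - {"tx":-0.08,"ty":0,"tz":0.005,"wx":0,"wy":0,"wz":0}
    - {"tx":-0.11,"ty":0.003,"tz":0.01,"wx":0,"wy":0,"wz":0}
    - {"tx":-0.135,"ty":0.005,"tz":0.01,"wx":0,"wy":0,"wz":0}
    - {"tx":-0.15,"ty":0.005,"tz":0.01,"wx":0,"wy":0,"wz":0}
    - {"tx":-0.165,"ty":0.005,"tz":0.01,"wx":0,"wy":0,"wz":0}
    - {"tx":-0.175,"ty":0.005,"tz":0.01,"wx":0,"wy":0,"wz":0}
    - {"tx":-0.175,"ty":0.005,"tz":0.01,"wx":0,"wy":0,"wz":0}

```text
t: 10.85
eef_pos: [0.5176, -0.108, 0.0493]
tool_rot: [-0.0, 0.738, 0.675, 0.0]
force: [-0.3, 3.2, -0.8]
grip_width: 0.0133
```

move_arm:
  deltas:
    - {"tx":-0.008,"ty":0,"tz":0,"wx":0,"wy":0,"wz":0}
    - {"tx":-0.016,"ty":0,"tz":0,"wx":0,"wy":0,"wz":0}
    - {"tx":-0.024,"ty":0,"tz":0,"wx":0,"wy":0,"wz":0}
    - {"tx":-0.032,"ty":0,"tz":0,"wx":0,"wy":0,"wz":0}
    - {"tx":-0.04,"ty":0,"tz":0,"wx":0,"wy":0,"wz":0}
    - {"tx":-0.048,"ty":0,"tz":0,"wx":0,"wy":0,"wz":0}
    - {"tx":-0.056,"ty":0,"tz":0,"wx":0,"wy":0,"wz":0}
    - {"tx":-0.064,"ty":0,"tz":0,"wx":0,"wy":0,"wz":0}
    - {"tx":-0.064,"ty":0,"tz":0,"wx":0,"wy":0,"wz":0}
    - {"tx":-0.064,"ty":0,"tz":0,"wx":0,"wy":0,"wz":0}

```text
t: 11.85
eef_pos: [0.5166, -0.1202, 0.0493]
tool_rot: [-0.0, 0.738, 0.675, 0.0]
force: [2.1, 7.5, 1.2]
grip_width: 0.0132
```

```bash
python3 ov.py .009
```

```text
11.85 eef [ 0.5166 -0.1202  0.0493] yaw -0.0897 F [2.1  7.52 1.21] tilt [ 0.     0.001 -1.   ]
pics/ov_11.8.png
face in jig x,y,z 0.0017 -0.008 -0.0007
jig -y dir in tool axes [-1.    -0.    -0.001]
```

move_arm:
  deltas:
    - {"tx":-0.007,"ty":0,"tz":0,"wx":0,"wy":0,"wz":0}
    - {"tx":-0.014,"ty":0,"tz":0,"wx":0,"wy":0,"wz":0}
    - {"tx":-0.021,"ty":0,"tz":0,"wx":0,"wy":0,"wz":0}
    - {"tx":-0.028,"ty":0,"tz":0,"wx":0,"wy":0,"wz":0}
    - {"tx":-0.028,"ty":0,"tz":0,"wx":0,"wy":0,"wz":0}
    - {"tx":-0.028,"ty":0,"tz":0,"wx":0,"wy":0,"wz":0}
    - {"tx":-0.028,"ty":0,"tz":0,"wx":0,"wy":0,"wz":0}
    - {"tx":-0.028,"ty":0,"tz":0,"wx":0,"wy":0,"wz":0}

```text
t: 12.75
eef_pos: [0.5162, -0.1254, 0.0493]
tool_rot: [-0.001, 0.738, 0.675, 0.001]
force: [2.4, 8.6, 0.5]
grip_width: 0.013
```

```bash
python3 - <<'E'
import subprocess,sys
E
python3 ov.py .014; mv pics/ov_12*.png pics/ov3.png; python3 -c "
from h import *
f=[]
for i in range(6):
    ctrl.grab_frame('scene');f.append(ctrl.state()['force'])
print(np.mean(f,0))
a=cv2.imread('pics/ov3.png');cv2.imwrite('pics/ov3.png',a)"
```

```text
12.75 eef [ 0.5162 -0.1254  0.0493] yaw -0.0895 F [2.4  8.57 0.49] tilt [ 0.     0.002 -1.   ]
pics/ov_12.8.png
face in jig x,y,z 0.0018 -0.0131 -0.0007
jig -y dir in tool axes [-1.    -0.001 -0.002]
[1.66778833 9.08270403 0.9036362 ]
```

View pics/ov3.png

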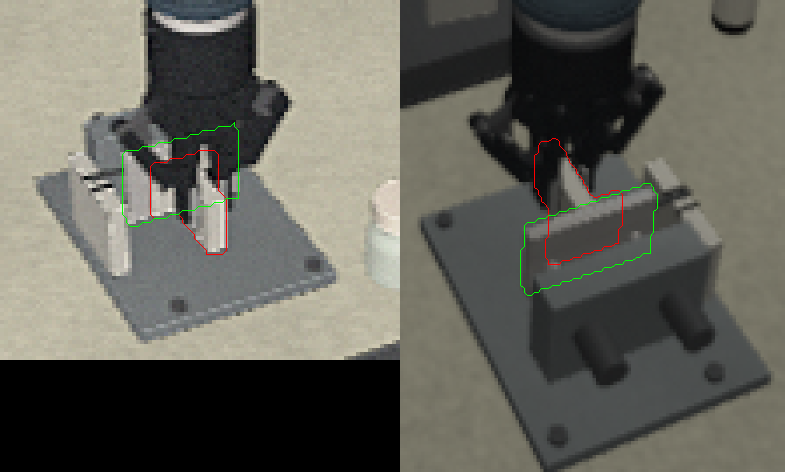

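The plate is pushed back with the flange on it. The pointer, near (680,200) in the side half, appears between the marks, and the mean force is about 9.2 N against 9.3 N for midway. I'll hold, then check once more in the side view.

move_arm:
  deltas:
    - {"tx":0,"ty":0,"tz":0,"wx":0,"wy":0,"wz":0}
    - {"tx":0,"ty":0,"tz":0,"wx":0,"wy":0,"wz":0}
    - {"tx":0,"ty":0,"tz":0,"wx":0,"wy":0,"wz":0}
    - {"tx":0,"ty":0,"tz":0,"wx":0,"wy":0,"wz":0}
    - {"tx":0,"ty":0,"tz":0,"wx":0,"wy":0,"wz":0}
    - {"tx":0,"ty":0,"tz":0,"wx":0,"wy":0,"wz":0}
    - {"tx":0,"ty":0,"tz":0,"wx":0,"wy":0,"wz":0}
    - {"tx":0,"ty":0,"tz":0,"wx":0,"wy":0,"wz":0}
    - {"tx":0,"ty":0,"tz":0,"wx":0,"wy":0,"wz":0}
    - {"tx":0,"ty":0,"tz":0,"wx":0,"wy":0,"wz":0}
    - {"tx":0,"ty":0,"tz":0,"wx":0,"wy":0,"wz":0}
    - {"tx":0,"ty":0,"tz":0,"wx":0,"wy":0,"wz":0}

```text
t: 14.35
eef_pos: [0.5162, -0.1253, 0.0493]
tool_rot: [-0.001, 0.738, 0.675, 0.001]
force: [3.2, 8.9, 0.6]
grip_width: 0.0131
```

move_arm:
  deltas:
    - {"tx":0,"ty":0,"tz":0,"wx":0,"wy":0,"wz":0}
    - {"tx":0,"ty":0,"tz":0,"wx":0,"wy":0,"wz":0}
    - {"tx":0,"ty":0,"tz":0,"wx":0,"wy":0,"wz":0}
    - {"tx":0,"ty":0,"tz":0,"wx":0,"wy":0,"wz":0}
    - {"tx":0,"ty":0,"tz":0,"wx":0,"wy":0,"wz":0}
    - {"tx":0,"ty":0,"tz":0,"wx":0,"wy":0,"wz":0}
    - {"tx":0,"ty":0,"tz":0,"wx":0,"wy":0,"wz":0}
    - {"tx":0,"ty":0,"tz":0,"wx":0,"wy":0,"wz":0}
    - {"tx":0,"ty":0,"tz":0,"wx":0,"wy":0,"wz":0}
    - {"tx":0,"ty":0,"tz":0,"wx":0,"wy":0,"wz":0}
    - {"tx":0,"ty":0,"tz":0,"wx":0,"wy":0,"wz":0}
    - {"tx":0,"ty":0,"tz":0,"wx":0,"wy":0,"wz":0}

```text
t: 15.55
eef_pos: [0.5162, -0.1253, 0.0493]
tool_rot: [-0.001, 0.738, 0.675, 0.001]
force: [2.8, 9.9, 0.5]
grip_width: 0.0132
```

Run:
```python
from h import *
f=[];I=0
c=cal("side")
for i in range(6):
    I=I+ctrl.grab_frame("side").astype(float)/6;f.append(ctrl.state()["force"])
print(np.mean(f,0).round(2),ctrl.state()["eef_pos"])
J=(.512,-.152,-.09)
for y in(-.015,-.023,-.031): print(y,proj(c,place(np.array([[.067,y,.072]]),J))[0].round(1))
cv2.imwrite("pics/p.png",cv2.resize(I[230:285,325:405].clip(0,255).astype(np.uint8),None,fx=9,fy=9,interpolation=0))
```

```text
[1.8  9.58 0.95] [ 0.51619328 -0.12533615  0.04929213]
-0.015 [369.  254.5]
-0.023 [370.7 256.9]
-0.031 [372.4 259.4]
```

View pics/p.png

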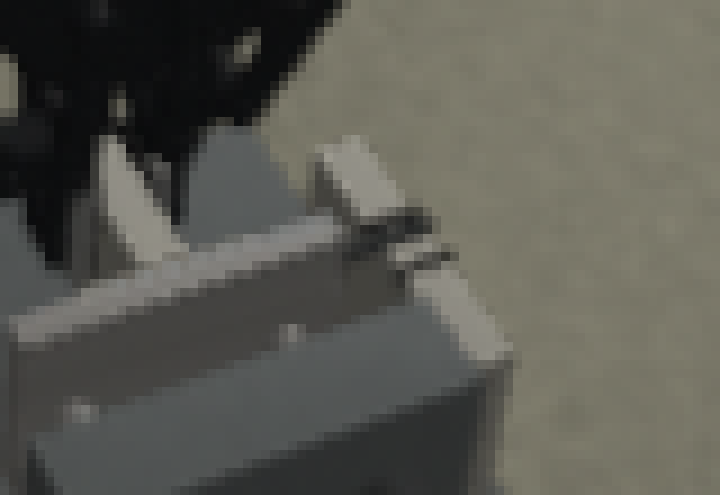

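The pointer merges visually with the first mark in this oblique view, since it stands above the rail and parallax shifts it. I'll measure the plate's travel by comparing its top edge with the rest picture.

Run:
```python
from h import *
J=(.512,-.152,-.09)
def prof(im,n,xs,z,ys):
    c=cal(n);g=cv2.cvtColor(im,6).astype(np.float32)
    P=np.array([[x,y,z] for y in ys for x in xs]);uv=proj(c,place(P,J)).astype(np.float32)
    return cv2.remap(g,uv[:,0].reshape(len(ys),-1),uv[:,1].reshape(len(ys),-1),1).mean(1)
ys=np.arange(.012,-.046,-.002)
avg=lambda n:np.mean([ctrl.grab_frame(n).astype(np.float32) for _ in range(3)],0)
side=avg("side")
for nm,n,xs,z in(("plate top",'side',np.linspace(-.035,.035,15),.09),("rail",'side',[.062,.067,.072],.072)):
    a=prof(cv2.imread("pics/side0.png").astype(np.float32),n,xs,z,ys);b=prof(side,n,xs,z,ys)
    print(nm);[print("%4d %4d %4d"%(y*1000,p,q)) for y,p,q in zip(ys,a,b)]
sc=avg("scene")
a=prof(cv2.imread("pics/scene0.png").astype(np.float32),"scene",[.062,.067,.072],.072,ys);b=prof(sc,"scene",[.062,.067,.072],.072,ys)
print("scene rail");print(a.astype(int));print(b.astype(int));print(ctrl.state()["force"])
cv2.imwrite("pics/q.png",np.hstack([cv2.resize(i[130:180,280:330],(395,395),interpolation=0) for i in(cv2.imread("pics/scene0.png").astype(np.uint8),sc.astype(np.uint8))]))
```

```text
plate top
  12   75   69
  10   75   72
   8   74   74
   6   74   76
   4   76   77
   2   83   78
   0  102   80
  -2  112   82
  -4  115   84
  -6  112   85
  -8   97   86
  -9   76   89
 -12   62   90
 -14   60   91
 -16   60  100
 -18   60  117
 -20   60  127
 -22   59  127
 -24   59  124
 -26   60  109
 -28   61   85
 -30   62   70
 -32   64   67
 -34   64   67
 -36   64   67
 -38   64   67
 -40   64   66
 -41   64   66
 -44   64   67
rail
  12  127  140
  10  125  138
   8  127  141
   6  120  139
   4  100  140
   2   70  140
   0   51  139
  -2   70  140
  -4  104  139
  -6  121  139
  -8  119  132
  -9   93  103
 -12   66   70
 -14   74   51
 -16  106   49
 -18  121   52
 -20  126   78
 -22  125  113
 -24  120  128
 -26   98  108
 -28   70   78
 -30   75   83
 -32  104  115
 -34  120  133
 -36  121  134
 -38  121  134
 -40  119  132
 -41  118  130
 -44  118  131
scene rail
[177 177 179 176 174 176 179 173 150 121 100  72  55  68 119 165 189 184
 164 124  79  66 105 148 175 179 180 182 179]
[183 182 183 180 177 177 182 191 194 192 179 128  79  66 118 167 183 155
 124  89  64  74 119 159 181 184 186 188 184]
[1.20630481 9.73492806 1.12586807]
```

View pics/q.png

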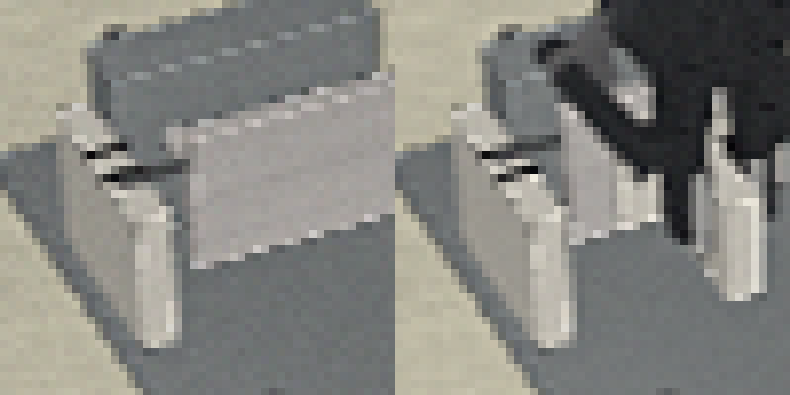

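The plate's top edge moved about 17.5 mm back, which agrees with the force (about 9.5 N) and the pointer's shift (about 17 mm). 18 mm is exactly midway. In the side and scene views parallax shifts the pointer opposite ways, so it lies between the marks. Handing in.

```bash
python3 -c "
from rig import ctrl
print(ctrl.finish_job());s=ctrl.state();print(s['t'],s['force'],s['eef_pos'],s['grip_width'])"
```

```text
the job is handed in; nothing more can be done
None
the job is handed in; nothing more can be done
```

I took the grey T-bracket from the middle of the crate and held it upright with its flange on the stop plate. I pushed the plate back, held it for over 3 s, and handed the job in while still gripping and pushing. The hand-in gives no verdict.

**Last checks before hand-in:**
- **Push:** the force was steady at about 9.1–9.7 N on the y axis. The plate had moved about 17.5 mm, measured by comparing its top edge with the rest picture. Midway is 18 mm and 9.3 N.
- **Centring:** the flange was about 2 mm off centre sideways and 1 mm in height. It was within about 0.01 rad of my estimate of the jig's angle, and upright.
- **Grip and position:** the TCP did not move during the hold, and the fingers stayed on the rib with an opening of 13 mm.
- **Other things:** I saw the angle and bar still in the crate after the lift, and no contact with the jars or bottle. I did not re-measure them at the end.

**What failed or disagreed:**
- **Refused moves:** the first two move calls were rejected for missing keys, so nothing moved and I sent them again.
- **Pointer reading:** the pointer stands above the rail, so parallax makes it look near the first mark from the side camera and near the second from the scene camera. I relied on the plate's measured travel and the force instead.
- **Jig position:** my first estimate of where the jig stands gave about 13 mm of travel, roughly 4 mm less than the measured value.

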